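# Sweep the lichen-bearing chips into the sorting tray's trough and shut its cover

### The arm

A 7-joint arm with a two-finger parallel gripper is mounted at the origin on a cart in front of the work surface, level with it; the furniture and walls round the work are solid. World frame = base frame: x ahead of the robot, y to its left, z up, the work surface at z = 0. Lengths are in m, angles in degrees, forces in N, time in s.
With the tool pointing down it reaches from about 0.425 to 0.875 m from the base axis. Payload 4.7 kg.
Tool frame: the origin (TCP) lies between the finger pads; the fingertips stand env.finger_overhang ahead of it and the grasp point (between the pads) lies 5 mm behind it (env.finger_overhang is the distance from the TCP to the fingertips, in m); z points along the fingers, y is the line along which they close (so a half turn about z gives the same grasp; the last joint's range is limited). The gripper opens to 87 mm and grips with 3 to 60 N. Pads are 19 mm wide; open, the fingers measure 117 mm over their backs; the gripper's body (75 mm by 190 mm) begins 51 mm behind the grasp point.
Start: joints at [74.204, 18.392, -4.016, 83.108, 1.295, 78.541, -3.26], TCP at [0.186, -0.623, 0.237] pointing down, gripper open.
Joint ranges: [-163.93, 163.93], [-17.29, 119.83], [-79.2, 71.16], [3.27, 140.29], [-89.18, 269.18], [5.43, 117.66], [-154.24, 154.24]. Speed limits (degrees/s): [147.25, 147.25, 180, 180, 180, 180, 180].

### API

Orientations are given as [roll, pitch, yaw] about the fixed x, y, z axes, in that order (R = Rz(yaw) Ry(pitch) Rx(roll)).
In Python, from cell import telemetry, eyes, env, models gives the robot as it stands. The module is installed in compiled form; this text tells all that it offers.
- The arm moves only by the tool drive_tool, never from a script. Its arguments are lists of equal length, an entry for each row: "angular": the turn, a rotation vector about the tool's x, y, z in rad, a list of three; "delta_pos": the shift along the tool's x, y, z in cm, a list of three; "gripper": the finger opening in cm, from 0 to 8.7. A call has 1 to 20 rows; each row shifts and turns the commanded pose from where the row before left it, along the tool's axes as they then stand; what a row does not reach is not made up. A row lasts 1/10 s, in which the tool goes at most 50 mm and 8.59 degrees, less where a joint would pass 70% of its speed; a pose out of reach is approached as far as the arm can. A call with a gripper value outside its range is refused whole. The fingers move at their own pace and stop on an object; "squeeze" is the grip in N (left out, the last holds). Time passes only in rows, so rows that do not move let the fingers close. It gives the time, the measured TCP pose, the force, the opening and the grip force at its end, in the units of the state.
- telemetry.get_obs(): the state, without advancing time (a new reading comes with each control period).
- eyes.read_camera(name): name is "side" or "top" or "wrist"; returns a dict with "pixels" (400x640x3 uint8, red, green, blue), "mtx" (3x3 intrinsics, pixels), "origin" and "orientation" of the camera in the world. Camera axes: x right, y down, z forward; pixel columns grow to the right and rows downward; lengths in m; the calibration is good to about 2 mm. A picture is of the moment at which its call begins. There is no depth.
- env.sign_off(): hands the job in; it is judged then, once.
Trained networks look in a picture, given as the dict that the camera call returned (one of the last four; its "shot" number tells which), for a name from the list of things; names that differ only in an ending like _2 or _b are one class to them, and where a whole thing is asked for, a point or a joint stands for the part that bears it (a point fixed in the world has none). Each returns a list of dicts, best first, with "p" (0 to 1); they miss things now and then, are a little off and sometimes report something else, mostly with a low value. They report only what shows in the picture. A call takes as long as a camera call.
- models.search_frame(picture, target): "centre" ([column, row] in pixels, amid what is visible of it).
- models.cut_out(picture, target): "pixels" (400x640 bool, what is visible of it) and "centre" ([column, row] in pixels, amid what is visible of it).
The state is a dict: "time_s": time; "qpos": joint angles; "joint_velocities": joint speeds; "effort": joint torques, N m; "tool_pos": TCP position; "tool_rot": TCP orientation; "force": force on the tool from outside, world axes, zero at the start; "wrist_torque": the same for the moment, N m; "grip_width": finger opening in m; "grasp_force": force on a finger pad.
Only numpy, scipy, OpenCV 4.12 (cv2) and the standard library are available. Lean on these libraries where they do the work, as an engineer would, in place of code of your own. Each camera call takes 0.05 s, during which the arm holds its last target. There are 200 camera calls.

### The job

On the white sorting tray, sweep the three stone chips that carry lichen across the deck and over its far edge into the trough with the fingertips, leaving the two bare chips on the deck; once all three lie in the trough, push the blue cover over until it is fully shut. Only push: do not pick up or pinch a chip or press hard on it, because the lichen is brittle, and leave the brush, forceps, hand lens, paper packet and vial beside the tray where they are.

Things in the scene. Friction and masses are not known exactly. Their poses are not given: they have to be found in the camera images.
- sorting_tray: White plastic sorting tray with a grey skirt, 217 x 284 mm, fixed to the table. Origin: middle of its underside, at table height; x points away from the robot across the tray, y left along it, z up. Flat deck from x = -102 to +47 mm, y = -137 to +137 mm, top at z = 42 mm. Rims 5 mm thick rise 8 mm above the deck on the near side and both ends. No rim on the far side, where the trough is.
- deck_edge (a point): middle of the deck's far edge (tray x = 47 mm, z = 42 mm); beyond it a smooth ramp slopes down at 50 degrees into the trough. Stone slides easily on the smooth plastic
- trough (a point): middle of the trough's floor (tray x = 89 mm, z = 9 mm); floor from x = 73 to 105 mm, mouth 58 mm wide, as long as the deck. Far wall's outer face at x = 110 mm, 43 mm high, two hinge leaves on it to x = 118 mm at y = +-105 mm. At its right end a low sill and a pouring spout, 39 mm high, reaching y = -166 mm.
- cover (a joint): hinge of the trough's translucent blue cover (63 x 266 x 3 mm), along the tray's y at tray x = 108, z = 45.5 mm. 0 = shut, flat over the trough (top at z = 47 mm, free edge at x = 45 mm); pi/2 = upright; starts at 1.75 to 1.95 (its stop), leaning away from the robot. Friction (0.03 N m) holds it at any angle: it does not fall shut by itself.
- cover_edge (a point): middle of the cover's free edge, 63 mm from the hinge
- lichen_chip_1: a broken chip of pale grey rock, about 30 x 26 mm and 13 mm high, about 18 g, with a dark tuft of yellow-green lichen 22 mm across and 6 mm high on its top. Origin: middle of the underside as it lies at the start, flat on the deck; the chips lie singly with their middles at least 36 mm apart along the tray's y, in any order
- lichen_chip_1_mid (a point): middle of the stone of that chip, 6 mm above its origin
- lichen_chip_2: a broken chip of pale grey rock, about 30 x 26 mm and 13 mm high, about 18 g, with a dark tuft of yellow-green lichen 22 mm across and 6 mm high on its top. Origin: middle of the underside as it lies at the start, flat on the deck; the chips lie singly with their middles at least 36 mm apart along the tray's y, in any order
- lichen_chip_2_mid (a point): middle of the stone of that chip, 6 mm above its origin
- lichen_chip_3: a broken chip of pale grey rock, about 30 x 26 mm and 13 mm high, about 18 g, with a dark tuft of yellow-green lichen 22 mm across and 6 mm high on its top. Origin: middle of the underside as it lies at the start, flat on the deck; the chips lie singly with their middles at least 36 mm apart along the tray's y, in any order
- lichen_chip_3_mid (a point): middle of the stone of that chip, 6 mm above its origin
- bare_chip_1: a broken chip of pale grey rock, about 30 x 26 mm and 13 mm high, about 18 g, without lichen (pale all over), which stays on the deck. Origin: middle of the underside
- bare_chip_1_mid (a point): middle of that chip, 6 mm above its origin
- bare_chip_2: a broken chip of pale grey rock, about 30 x 26 mm and 13 mm high, about 18 g, without lichen (pale all over), which stays on the deck. Origin: middle of the underside
- bare_chip_2_mid (a point): middle of that chip, 6 mm above its origin
- fine_brush: fine paint brush with a red handle, 180 mm long, 7 mm thick, lying to the near right of the tray; origin at the middle of its underside, length along its y; a bystander, left alone
- tweezers: fine steel forceps, 133 x 22 x 8 mm, lying to the left of the tray; origin at the middle of the underside, length along its y; a bystander, left alone
- lens: metal hand lens with a handle, 91 x 26 x 16 mm, lying to the near left of the tray; origin at the middle of the underside, length along its y; a bystander, left alone
- paper_packet: folded pale paper packet, 104 x 68 x 8 mm, lying to the right of the tray; origin at the middle of the underside, length along its y; a bystander, left alone
- spare_vial: black-capped glass vial, 18 mm across and 55 mm tall, standing to the far left of the tray; origin at the middle of its foot; a bystander, left alone
- microscope_top (a point): middle of the top of the stereo microscope that stands at the left of the table: fixed, 330 mm along x, 200 mm along y, 376 mm high. It does not move; the arm may start close beside it

How it is judged (in metres and radians):
On the way, in this order (a step that is already met when the one before it is completed fails the run):
1. all three lichen chips lie in the trough, the two bare ones on the deck (x of lichen_chip_1_mid in the frame of sorting_tray between 0.047 and 0.11 m and y of lichen_chip_1_mid in the frame of sorting_tray between -0.14 and 0.14 m and z of each of lichen_chip_1_mid, lichen_chip_2_mid, lichen_chip_3_mid in the frame of sorting_tray below 0.038 m and x of lichen_chip_2_mid in the frame of sorting_tray between 0.047 and 0.11 m and y of lichen_chip_2_mid in the frame of sorting_tray between -0.14 and 0.14 m and x of lichen_chip_3_mid in the frame of sorting_tray between 0.047 and 0.11 m and y of lichen_chip_3_mid in the frame of sorting_tray between -0.14 and 0.14 m and x of bare_chip_1_mid in the frame of sorting_tray between -0.105 and 0.047 m and y of bare_chip_1_mid in the frame of sorting_tray between -0.14 and 0.14 m and z of bare_chip_1_mid in the frame of sorting_tray between 0.042 and 0.06 m and x of bare_chip_2_mid in the frame of sorting_tray between -0.105 and 0.047 m and y of bare_chip_2_mid in the frame of sorting_tray between -0.14 and 0.14 m and z of bare_chip_2_mid in the frame of sorting_tray between 0.042 and 0.06 m), for 0.2 s.
2. the cover is shut over them (x of lichen_chip_1_mid in the frame of sorting_tray between 0.047 and 0.11 m and y of lichen_chip_1_mid in the frame of sorting_tray between -0.14 and 0.14 m and z of each of lichen_chip_1_mid, lichen_chip_2_mid, lichen_chip_3_mid in the frame of sorting_tray below 0.038 m and x of lichen_chip_2_mid in the frame of sorting_tray between 0.047 and 0.11 m and y of lichen_chip_2_mid in the frame of sorting_tray between -0.14 and 0.14 m and x of lichen_chip_3_mid in the frame of sorting_tray between 0.047 and 0.11 m and y of lichen_chip_3_mid in the frame of sorting_tray between -0.14 and 0.14 m and value of joint cover below 0.06 rad), for 0.2 s.
At the end, for the whole second after the job is handed in: The cover is shut (joint below 0.06 rad) over the three lichen chips, which lie at rest inside the trough (middle of each stone below z = 38 mm and between the deck's far edge and the far wall); both bare chips lie at rest on the deck (all of step 2 and x of bare_chip_1_mid in the frame of sorting_tray between -0.105 and 0.047 m and y of bare_chip_1_mid in the frame of sorting_tray between -0.14 and 0.14 m and z of bare_chip_1_mid in the frame of sorting_tray between 0.042 and 0.06 m and x of bare_chip_2_mid in the frame of sorting_tray between -0.105 and 0.047 m and y of bare_chip_2_mid in the frame of sorting_tray between -0.14 and 0.14 m and z of bare_chip_2_mid in the frame of sorting_tray between 0.042 and 0.06 m and linear speed of each of lichen_chip_1, lichen_chip_2, lichen_chip_3, bare_chip_1, bare_chip_2 below 0.02 m/s); the robot touches nothing.
It fails at once if a bare chip left the deck (z of any of bare_chip_1_mid, bare_chip_2_mid in the frame of sorting_tray below 0.036 m).
It fails at once if a chip was lifted more than about 25 mm above the deck (z of any of lichen_chip_1_mid, lichen_chip_2_mid, lichen_chip_3_mid, bare_chip_1_mid, bare_chip_2_mid in the frame of sorting_tray above 0.073 m).
It fails at once if a chip was pinched or pressed with more than 15 N (contact force between the fingers and lichen_chip_1 above 15 N or contact force between the fingers and lichen_chip_2 above 15 N or contact force between the fingers and lichen_chip_3 above 15 N or contact force between the fingers and bare_chip_1 above 15 N or contact force between the fingers and bare_chip_2 above 15 N).
It fails at once if a bystander beside the tray was moved by more than 15 mm (distance of any of fine_brush, tweezers, lens, paper_packet, spare_vial from where it was at the start of the episode above 0.015 m).
It also fails if it takes over 54 s, if anything falls off the work surface, if the arm or the gripper's body presses on something with over 40 N, if the wrist force passes 120 N, or if a joint passes its speed limit or range.

## Working session

There is one attempt and no reset: what is moved stays moved. The work goes in short steps, Python scripts to look and compute and a tool call to move; the robot and the scene stay as the last step left them, time stands still between calls to the robot, and variables do not carry over. Pictures are saved under pics/ and viewed, at most 12 in all, crops included, and the job is handed in when it is done.

Besides the shell and the picture viewer there is one more tool, called after ">>>" by a JSON object that holds its "op" and its "data", one argument or row to a line. drive_tool: Moves the arm, as the interface text tells. Its arguments: {"type":"object","properties":{"angular":{"type":"array","items":{"type":"array","items":{"type":"number"}}},"delta_pos":{"type":"array","items":{"type":"array","items":{"type":"number"}}},"gripper":{"type":"array","items":{"type":"number"}},"squeeze":{"type":"number"}},"required":["angular","delta_pos","gripper"]}

```bash
mkdir -p pics
cat > h.py <<'E'
import numpy as np, cv2
from scipy.spatial.transform import Rotation as R
from cell import telemetry, eyes, env, models
def rot(o):
    o=np.array(o,float)
    return o if o.shape==(3,3) else (R.from_quat(o).as_matrix() if o.size==4 else R.from_euler('xyz',o,degrees=True).as_matrix())
def ray(p,c):
    d=rot(p['orientation'])@np.linalg.inv(p['mtx'])@np.array([c[0],c[1],1.]); return np.array(p['origin'],float),d
def atz(p,c,z):
    o,d=ray(p,c); return o+d*(z-o[2])/d[2]
def proj(p,X):
    v=np.array(p['mtx'])@rot(p['orientation']).T@(np.array(X)-p['origin']); return v[:2]/v[2]
def tri(*pc):
    A=np.zeros((3,3));b=np.zeros(3)
    for p,c in pc:
        o,d=ray(p,c);d=d/np.linalg.norm(d);M=np.eye(3)-np.outer(d,d);A+=M;b+=M@o
    return np.linalg.solve(A,b)
E
python3 - <<'E'
from h import *
print(telemetry.get_obs(), env.finger_overhang)
ims=[]
for n in ['top','side']:
    p=eyes.read_camera(n); cv2.imwrite(f'pics/{n}0.png',p['pixels'][:,:,::-1]); print(n,p['origin'],p['orientation'],p['mtx'])
    for t in ['sorting_tray','cover','lichen_chip_1','bare_chip_1','fine_brush','paper_packet','spare_vial','tweezers','lens']:
        print(t,[(np.round(d['centre']).tolist(),round(d['p'],2)) for d in models.search_frame(p,t)][:5])
E
```

```text
{'time_s': 0.0, 'qpos': array([74.20131531, 18.43996655, -4.01368617, 83.1751817 ,  1.29436892,
       78.54141615, -3.25962365]), 'joint_velocities': array([ 0.0741238 , -0.02056903,  0.07888435, -0.08918984, -0.09654177,
        0.01595473,  0.07045811]), 'effort': array([ 2.54033494e-04, -4.91289926e+01, -4.03766893e-01, -3.12532067e+01,
       -6.41038315e-02,  4.36805247e-02,  1.26536056e-04]), 'tool_pos': array([ 0.18555267, -0.62239568,  0.23544851]), 'tool_rot': array([-1.79888637e+02,  5.76652731e-03,  1.66069454e+01]), 'force': array([0.20567767, 0.16979114, 0.23245406]), 'wrist_torque': array([-0.01199713, -0.00045356, -0.04895911]), 'grasp_force': 0.0, 'grip_width': 0.08685993042587306} 0.014
top [0.42718681 0.13011466 1.81594355] [-176.19356063   -0.43777877  -91.49915638] [[473.32298409   0.         317.82061658]
 [  0.         473.32298409 198.72568547]
 [  0.           0.           1.        ]]
sorting_tray [([337.0, 192.0], 0.72)]
cover [([342.0, 173.0], 0.97), ([337.0, 193.0], 0.64)]
lichen_chip_1 []
bare_chip_1 [([295.0, 252.0], 0.65), ([307.0, 198.0], 0.4)]
fine_brush []
paper_packet [([419.0, 189.0], 0.57)]
spare_vial []
tweezers [([274.0, 224.0], 0.66)]
lens [([294.0, 252.0], 0.52)]
side [-0.49836388  0.5543898   0.91311064] [-122.19814124    1.22732364 -113.29964254] [[449.40719265   0.         321.09865622]
 [  0.         449.40719265 205.78877427]
 [  0.           0.           1.        ]]
sorting_tray [([340.0, 249.0], 0.75)]
cover []
lichen_chip_1 [([373.0, 238.0], 0.44), ([328.0, 250.0], 0.41)]
bare_chip_1 [([342.0, 243.0], 0.53)]
fine_brush []
paper_packet [([422.0, 223.0], 0.63)]
spare_vial []
tweezers [([286.0, 298.0], 0.56)]
lens [([342.0, 240.0], 0.7), ([323.0, 307.0], 0.69), ([329.0, 251.0], 0.39)]
```

Run:
```python
import cv2,numpy as np
a=cv2.imread('pics/top0.png')[130:290,230:450]; b=cv2.imread('pics/side0.png')[170:340,240:470]
a=cv2.resize(a,(800,int(800*160/220)),interpolation=cv2.INTER_CUBIC); b=cv2.resize(b,(800,int(800*170/230)),interpolation=cv2.INTER_CUBIC)
cv2.imwrite('pics/a.png',a);cv2.imwrite('pics/b.png',b)
```

```text
(no output)
```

View pics/a.png

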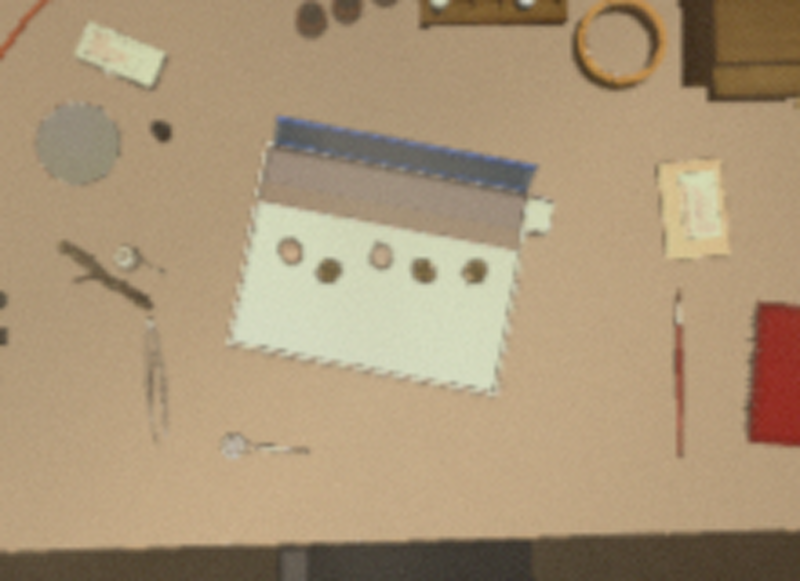

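View pics/b.png

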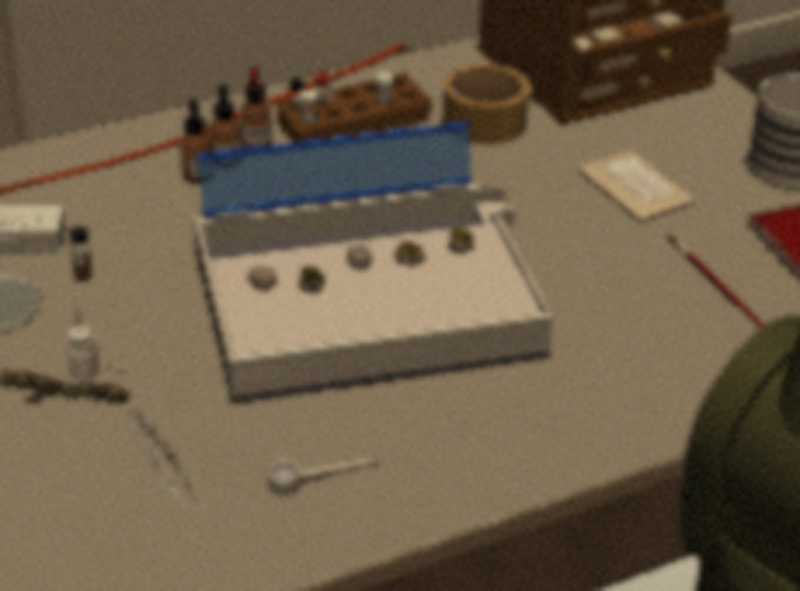

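The top crop shows the deck outlined by (262,202), (517,248), (495,392) and (230,345). From the left the chips are bare (290,250), lichen (328,270), bare (381,255), lichen (424,270) and lichen (474,270). The cover is open at the far side. The side view shows the same order.

Run:
```python
from h import *
p=eyes.read_camera('top'); s=eyes.read_camera('side')
f=lambda u,v:(230+u/3.636-.3,130+v/3.636-.3)
g=lambda u,v:(240+u/3.478-.3,170+v/3.478-.3)
for n,c,z in [('FL',(262,202),.042),('FR',(517,248),.042),('NR',(495,392),.05),('NL',(230,345),.05)]: print(n,atz(p,f(*c),z).round(4))
T=[(290,250),(328,270),(381,255),(424,270),(474,270)];S=[(263,277),(312,279),(359,257),(410,253),(460,240)]
for a,b in zip(T,S): print(atz(p,f(*a),.052).round(4),tri((p,f(*a)),(s,g(*b))).round(4))
for n,a,b in [('covL',(277,118),(200,155)),('covR',(537,166),(467,125))]: print(n,tri((p,f(*a)),(s,g(*b))).round(4))
for t,a,b in [('vial',(160,130),(80,255)),('packet',(693,208),(637,183)),('brush',(680,380),(720,283))]: print(t,tri((p,f(*a)),(s,g(*b))).round(3))
```

```text
FL [0.5971 0.1726 0.042 ]
FR [ 0.5427 -0.0898  0.042 ]
NR [ 0.3951 -0.0613  0.05  ]
NL [0.4502 0.2087 0.05  ]
[0.546  0.1448 0.052 ] [0.5463 0.1447 0.0458]
[0.5244 0.1063 0.052 ] [0.5246 0.106  0.0462]
[0.5384 0.0514 0.052 ] [0.5391 0.0514 0.0437]
[0.5219 0.0077 0.052 ] [0.5223 0.0076 0.0458]
[ 0.5205 -0.0436  0.052 ] [ 0.5211 -0.0439  0.0454]
covL [0.6753 0.1538 0.1035]
covR [ 0.6214 -0.105   0.0982]
vial [0.677 0.278 0.023]
packet [ 0.582 -0.284  0.002]
brush [ 0.403 -0.258  0.008]
```

View pics/top0.png

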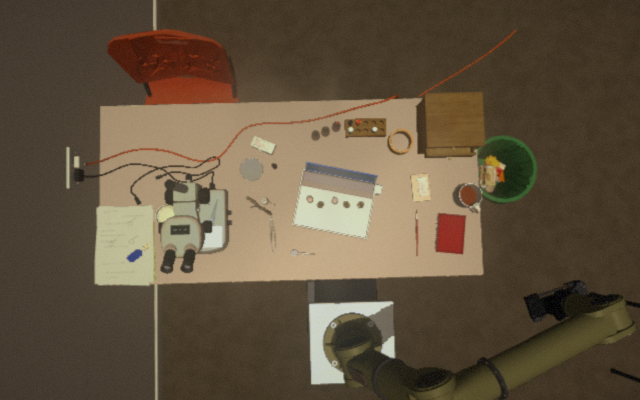

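The top view shows the arm at the right with its tool near (560,300), the tray near (337,200), and the microscope far left at (195,225). The path to the tray is clear.

>>> {"op": "drive_tool", "data": {
  "delta_pos": [
    [2.86, -3.58, -0.3],
    [2.86, -3.58, -0.3],
    [2.86, -3.58, -0.3],
    [2.86, -3.58, -0.3],
    [2.86, -3.58, -0.3],
    [2.86, -3.58, -0.3],
    [2.86, -3.58, -0.3],
    [2.86, -3.58, -0.3],
    [2.86, -3.58, -0.3],
    [2.86, -3.58, -0.3],
    [2.86, -3.58, -0.3],
    [2.86, -3.58, -0.3],
    [2.86, -3.58, -0.3],
    [2.86, -3.58, -0.3],
    [2.86, -3.58, -0.3],
    [2.86, -3.58, -0.3],
    [0, 0, 0],
    [0, 0, 0],
    [0, 0, 0],
    [0, 0, 0]
  ],
  "angular": [
    [0, 0, 0],
    [0, 0, 0],
    [0, 0, 0],
    [0, 0, 0],
    [0, 0, 0],
    [0, 0, 0],
    [0, 0, 0],
    [0, 0, 0],
    [0, 0, 0],
    [0, 0, 0],
    [0, 0, 0],
    [0, 0, 0],
    [0, 0, 0],
    [0, 0, 0],
    [0, 0, 0],
    [0, 0, 0],
    [0, 0, 0.124],
    [0, 0, 0.124],
    [0, 0, 0.124],
    [0, 0, 0.124]
  ],
  "gripper": [0, 0, 0, 0, 0, 0, 0, 0, 0, 0, 0, 0, 0, 0, 0, 0, 0, 0, 0, 0]
}}

```text
time_s: 3.1
tool_pos: [0.4606, 0.057, 0.2846]
tool_rot: [180.0, -0.0, -12.1]
force: [0.4, 0.2, -0.1]
grip_width: 0.0009
grasp_force: 0.0
```

Run:
```python
from h import *
o=telemetry.get_obs(); print({k:o[k] for k in ['time_s','tool_pos','tool_rot','qpos','grip_width']})
p=eyes.read_camera('wrist'); cv2.imwrite('pics/w1.png',p['pixels'][:,:,::-1]); print(p['origin'],p['orientation'],p['mtx'][0])
for t in ['sorting_tray','cover','lichen_chip_1','bare_chip_1']:
    print(t,[(np.round(d['centre']).tolist(),round(d['p'],2),atz(p,d['centre'],.052).round(4)) for d in models.search_frame(p,t)][:5])
```

```text
{'time_s': 3.1, 'tool_pos': array([0.46055225, 0.05696141, 0.28463149]), 'tool_rot': array([ 1.79982041e+02, -1.84569649e-02, -1.20800665e+01]), 'qpos': array([  45.93249105,   -6.17524699,  -51.64466612,  102.40774133,
         -4.87039858,   81.45169102, -106.90525275]), 'grip_width': 0.0008670918805038035}
[0.53906761 0.03941433 0.43214674] [ 1.63138902e+02 -7.62471638e-02 -1.02062593e+02] [312.42617048   0.         323.89398649]
sorting_tray [([318.0, 93.0], 0.9, array([0.5493, 0.0436, 0.052 ]))]
cover [([317.0, 9.0], 0.97, array([0.6329, 0.0261, 0.052 ]))]
lichen_chip_1 [([396.0, 104.0], 0.87, array([ 0.5185, -0.0426,  0.052 ])), ([352.0, 111.0], 0.77, array([0.5208, 0.009 , 0.052 ])), ([273.0, 130.0], 0.73, array([0.5194, 0.1054, 0.052 ])), ([312.0, 106.0], 0.19, array([0.537 , 0.0536, 0.052 ]))]
bare_chip_1 [([236.0, 117.0], 0.96, array([0.5432, 0.1439, 0.052 ])), ([315.0, 108.0], 0.86, array([0.5336, 0.0506, 0.052 ])), ([572.0, 24.0], 0.66, array([ 0.5611, -0.2431,  0.052 ])), ([316.0, 10.0], 0.25, array([0.6328, 0.0271, 0.052 ]))]
```

View pics/w1.png

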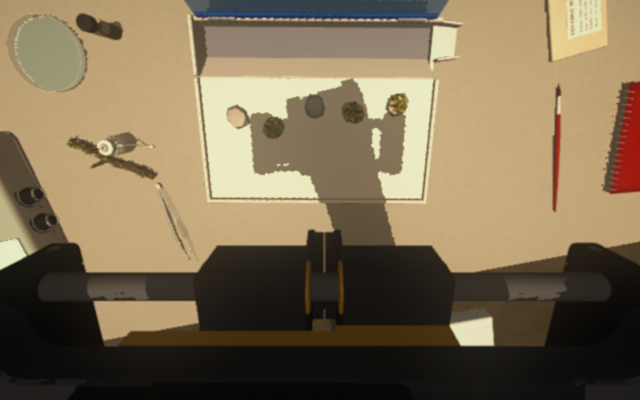

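The wrist view shows bare chips at (236,117) and (315,106), and lichen at (273,127), (352,111) and (397,104). The deck's far edge is at row 77 and the cover is at the top. This matches the top view.

Run:
```python
from h import *
p=eyes.read_camera('wrist')
P={n:atz(p,c,z)[:2] for n,c,z in [('FL',(201.5,77),.042),('FR',(437.5,78),.042),('NR',(427,202.5),.05),('NL',(208,201.5),.05)]}
print({k:v.round(4) for k,v in P.items()})
d=P['FL']-P['FR']; print('yaw far',np.degrees(np.arctan2(-d[0],d[1])),np.linalg.norm(d)); d=P['NL']-P['NR']; print('yaw near',np.degrees(np.arctan2(-d[0],d[1])),np.linalg.norm(d))
yaw=np.radians(-12);ex=np.array([np.cos(yaw),np.sin(yaw)]);ey=np.array([-ex[1],ex[0]])
m=(P['FL']+P['FR'])/2; n=(P['NL']+P['NR'])/2; O=m-.047*ex; print('O',O,'near x',(n-O)@ex,(n-O)@ey)
for nm,c in dict(B1=(.5445,.1444),L1=(.522,.106),B2=(.5365,.051),L2=(.5215,.008),L3=(.520,-.043)).items(): print(nm,(c-O)@ex,(c-O)@ey)
g=telemetry.get_obs(); print('tcp tray',(g['tool_pos'][:2]-O)@ex,(g['tool_pos'][:2]-O)@ey,g['tool_pos'],g['tool_rot'],g['time_s'])
q=[(190,15),(448,18)]
```

```text
{'FL': array([0.5943, 0.174 ]), 'FR': array([ 0.5375, -0.0963]), 'NR': array([ 0.3899, -0.0655]), 'NL': array([0.4482, 0.21  ])}
yaw far -11.879864098122463 0.2762226667651476
yaw near -11.956117078931445 0.2815783318954188
O [0.51992717 0.04859222] near x -0.10361721174971815 0.0021751504787180477
B1 0.004116291778091125 0.09882313189555704
L1 -0.009908220311017507 0.05658425098397932
B2 0.0157100628945994 0.005800852460477505
L2 0.009978051588755948 -0.03937816973334253
L3 0.01911432641936102 -0.08957556490699324
tcp tray -0.05977367867586633 -0.004380099237249277 [0.46054902 0.05673548 0.28459218] [ 1.79987175e+02 -1.19250401e-02 -1.17032199e+01] 3.4
```

>>> {"op": "drive_tool", "data": {
  "delta_pos": [
    [0.6, -3.0, 2],
    [0.7, -3.1, 4],
    [0, 0, 4.6],
    [0, 0, 4.6],
    [0, 0, 4.6],
    [0, 0, 2.5],
    [0, 0, 0]
  ],
  "angular": [
    [0, 0, 0],
    [0, 0, 0],
    [0, 0, 0],
    [0, 0, 0],
    [0, 0, 0],
    [0, 0, 0],
    [0, 0, 0]
  ],
  "gripper": [0, 0, 0, 0, 0, 0, 0]
}}

```text
time_s: 4.1
tool_pos: [0.4837, 0.1132, 0.0596]
tool_rot: [-180.0, 0.3, -11.7]
force: [-0.1, -0.1, 0.6]
grip_width: 0.0006
grasp_force: 0.0
```

```bash
cat >> h.py <<'E'
O=np.array([.5215,.0497]);yaw=np.radians(-11.9);ex=np.array([np.cos(yaw),np.sin(yaw)]);ey=np.array([-ex[1],ex[0]])
def tr(X): return np.round([(X[:2]-O)@ex*100,(X[:2]-O)@ey*100],2)
def look(name=None,cams=('wrist',),z=.050,th=.4):
    g=telemetry.get_obs(); print('t',g['time_s'],'tcp tray cm',tr(g['tool_pos']),'z',g['tool_pos'][2].round(4),'rot',g['tool_rot'].round(2),'F',g['force'].round(1))
    for cm in cams:
        p=eyes.read_camera(cm)
        for t in ['lichen_chip_1','bare_chip_1']:
            print(cm,t,[(np.round(d['centre']).tolist(),round(d['p'],2),tr(atz(p,d['centre'],z)).tolist()) for d in models.search_frame(p,t) if d['p']>th])
        if name: cv2.imwrite(f'pics/{name}_{cm}.png',p['pixels'][:,:,::-1])
E
python3 -c "
from h import *
look('s1',('wrist','top'))"
```

```text
t 4.1 tcp tray cm [-5.01  5.43] z 0.0596 rot [-180.      0.29  -11.7 ] F [-0.1 -0.1  0.6]
wrist lichen_chip_1 [([612.0, 133.0], 0.83, [1.59, -8.88]), ([322.0, 182.0], 0.8, [-0.97, 5.45]), ([510.0, 148.0], 0.61, [0.8, -3.97])]
wrist bare_chip_1 [([239.0, 159.0], 0.98, [0.22, 9.64]), ([421.0, 136.0], 0.59, [1.41, 0.57])]
top lichen_chip_1 []
top bare_chip_1 []
```

View pics/s1_wrist.png

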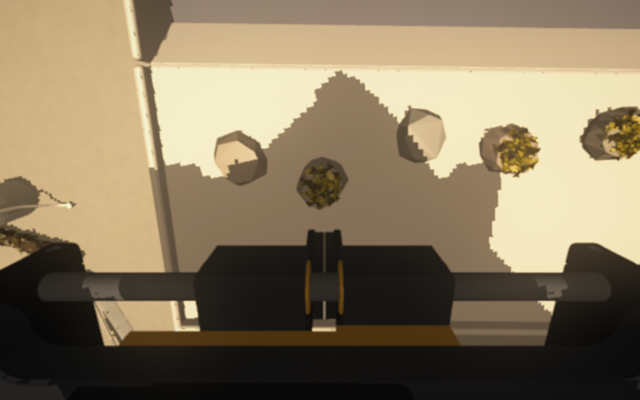

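The wrist view shows the closed fingers at column 325, directly behind the lichen chip at (322,184). The bare chips at (240,158) and (421,136) are clear of the path.

>>> {"op": "drive_tool", "data": {
  "delta_pos": [
    [0.6, 0, 0],
    [0.6, 0, 0],
    [0.6, 0, 0],
    [0.6, 0, 0],
    [0.6, 0, 0],
    [0.6, 0, 0],
    [0.6, 0, 0],
    [0.6, 0, 0],
    [0.6, 0, 0],
    [0.6, 0, 0],
    [0, 0, 0]
  ],
  "angular": [
    [0, 0, 0],
    [0, 0, 0],
    [0, 0, 0],
    [0, 0, 0],
    [0, 0, 0],
    [0, 0, 0],
    [0, 0, 0],
    [0, 0, 0],
    [0, 0, 0],
    [0, 0, 0],
    [0, 0, 0]
  ],
  "gripper": [0, 0, 0, 0, 0, 0, 0, 0, 0, 0, 0]
}}

```text
time_s: 5.5
tool_pos: [0.5451, 0.1006, 0.0624]
tool_rot: [-180.0, -0.0, -11.9]
force: [-0.4, 0.2, 0.2]
grip_width: 0.0005
grasp_force: 0.0
```

```bash
python3 -c "
from h import *
look('s2')"
```

```text
t 5.5 tcp tray cm [1.26 5.47] z 0.0624 rot [-1.7998e+02 -3.0000e-02 -1.1850e+01] F [-0.4  0.2  0.2]
wrist lichen_chip_1 [([325.0, 210.0], 0.89, [3.66, 5.33]), ([576.0, 236.0], 0.85, [2.16, -8.69]), ([489.0, 255.0], 0.83, [0.94, -4.02])]
wrist bare_chip_1 [([411.0, 236.0], 0.81, [2.11, 0.53]), ([250.0, 241.0], 0.46, [1.84, 9.52])]
```

>>> {"op": "drive_tool", "data": {
  "delta_pos": [
    [0.5, 0, 0.1],
    [0.5, 0, 0.1],
    [0.5, 0, 0],
    [0.5, 0, 0],
    [0.5, 0, 0],
    [0.5, 0, 0],
    [0.3, 0, 0],
    [0, 0, 0]
  ],
  "angular": [
    [0, 0, 0],
    [0, 0, 0],
    [0, 0, 0],
    [0, 0, 0],
    [0, 0, 0],
    [0, 0, 0],
    [0, 0, 0],
    [0, 0, 0]
  ],
  "gripper": [0, 0, 0, 0, 0, 0, 0, 0]
}}

```text
time_s: 6.45
tool_pos: [0.5769, 0.094, 0.0603]
tool_rot: [-180.0, -0.0, -11.8]
force: [0.3, 0.2, 0.5]
grip_width: 0.0005
grasp_force: 0.0
```

```bash
python3 -c "
from h import *
look('s3')"
```

```text
t 6.45 tcp tray cm [4.51 5.48] z 0.0603 rot [-179.99   -0.    -11.84] F [0.3 0.2 0.5]
wrist lichen_chip_1 [([315.0, 157.0], 0.87, [9.82, 5.83]), ([483.0, 311.0], 0.86, [0.62, -4.1]), ([551.0, 301.0], 0.41, [1.29, -7.97])]
wrist bare_chip_1 []
```

View pics/s3_wrist.png

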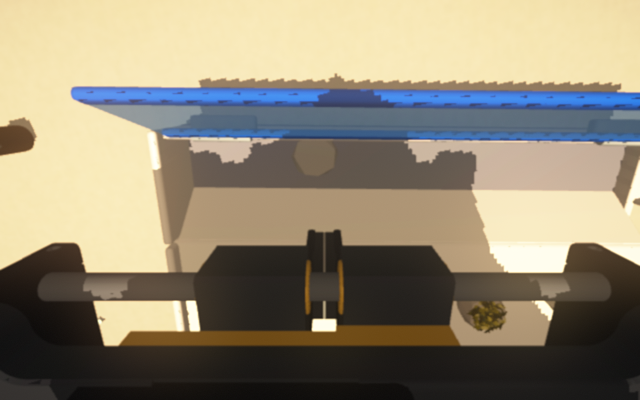

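The chip has tumbled over the edge and lies in the trough at (315,157). I'll do chip 2 next.

>>> {"op": "drive_tool", "data": {
  "delta_pos": [
    [0, 0, -4],
    [-2.6, 3.1, 0],
    [-2.6, 3.2, 0],
    [-2.5, 3.2, 0],
    [0, 0, 2],
    [0, 0, 2.1],
    [0, 0, 0]
  ],
  "angular": [
    [0, 0, 0],
    [0, 0, 0],
    [0, 0, 0],
    [0, 0, 0],
    [0, 0, 0],
    [0, 0, 0],
    [0, 0, 0]
  ],
  "gripper": [0, 0, 0, 0, 0, 0, 0]
}}

```text
time_s: 7.3
tool_pos: [0.4794, 0.0162, 0.0576]
tool_rot: [179.9, 0.2, -11.8]
force: [0.2, 0.1, -0.3]
grip_width: 0.0004
grasp_force: 0.0
```

```bash
python3 -c "
from h import *
look('s4')"
```

```text
t 7.3 tcp tray cm [-3.43 -4.15] z 0.0576 rot [179.93   0.22 -11.85] F [ 0.2  0.1 -0.3]
wrist lichen_chip_1 [([324.0, 178.0], 0.76, [0.88, -4.23]), ([132.0, 15.0], 0.62, [8.22, 4.2])]
wrist bare_chip_1 [([236.0, 166.0], 0.75, [1.49, 0.21])]
```

>>> {"op": "drive_tool", "data": {
  "delta_pos": [
    [0.6, 0, -0.15],
    [0.6, 0, 0],
    [0.6, 0, 0],
    [0.6, 0, 0],
    [0.6, 0, 0],
    [0.6, 0, 0],
    [0.6, 0, 0],
    [0.6, 0, 0],
    [0.6, 0, 0],
    [0.6, 0, 0],
    [0.6, 0, 0],
    [0.6, 0, 0],
    [0.6, 0, 0],
    [0, 0, 0]
  ],
  "angular": [
    [0, 0, 0],
    [0, 0, 0],
    [0, 0, 0],
    [0, 0, 0],
    [0, 0, 0],
    [0, 0, 0],
    [0, 0, 0],
    [0, 0, 0],
    [0, 0, 0],
    [0, 0, 0],
    [0, 0, 0],
    [0, 0, 0],
    [0, 0, 0],
    [0, 0, 0]
  ],
  "gripper": [0, 0, 0, 0, 0, 0, 0, 0, 0, 0, 0, 0, 0, 0]
}}

```text
time_s: 8.85
tool_pos: [0.5589, 0.0007, 0.0609]
tool_rot: [-180.0, -0.0, -11.8]
force: [0.4, 0.2, -0.7]
grip_width: 0.0005
grasp_force: 0.0
```

```bash
python3 -c "
from h import *
look('s5')"
```

```text
t 8.85 tcp tray cm [ 4.67 -4.02] z 0.0609 rot [-1.7998e+02 -3.0000e-02 -1.1840e+01] F [ 0.4  0.2 -0.7]
wrist lichen_chip_1 [([321.0, 159.0], 0.87, [9.89, -3.98])]
wrist bare_chip_1 [([109.0, 314.0], 0.8, [0.48, 8.72])]
```

>>> {"op": "drive_tool", "data": {
  "delta_pos": [
    [0, 0, -4],
    [-3.6, 2.4, 0],
    [-3.6, 2.4, 0],
    [0, 0, 2],
    [0, 0, 1.9],
    [0, 0, 0]
  ],
  "angular": [
    [0, 0, 0],
    [0, 0, 0],
    [0, 0, 0],
    [0, 0, 0],
    [0, 0, 0],
    [0, 0, 0]
  ],
  "gripper": [0, 0, 0, 0, 0, 0]
}}

```text
time_s: 9.6
tool_pos: [0.4754, -0.0318, 0.0603]
tool_rot: [179.9, 0.2, -11.8]
force: [0.1, 1.0, -0.3]
grip_width: 0.0003
grasp_force: 0.0
```

```bash
python3 -c "
from h import *
look('s6')"
```

```text
t 9.6 tcp tray cm [-2.83 -8.92] z 0.0603 rot [179.94   0.21 -11.84] F [ 0.1  1.  -0.3]
wrist lichen_chip_1 [([48.0, 22.0], 0.89, [8.57, 3.42]), ([329.0, 172.0], 0.7, [1.72, -9.29]), ([231.0, 21.0], 0.56, [8.66, -4.83])]
wrist bare_chip_1 [([145.0, 177.0], 0.86, [1.45, 0.21]), ([327.0, 172.0], 0.71, [1.74, -9.18]), ([203.0, 126.0], 0.63, [4.03, -3.04]), ([3.0, 200.0], 0.49, [0.21, 7.91])]
```

View pics/s6_wrist.png

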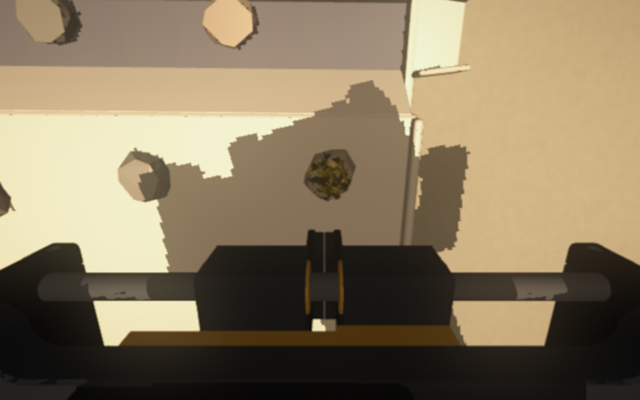

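Two chips lie in the trough at (42,20) and (230,21), and the bare chip at (144,176) has not moved. The last lichen chip is straight ahead at (330,174).

>>> {"op": "drive_tool", "data": {
  "delta_pos": [
    [0.3, 0.2, 0],
    [0.6, 0, 0],
    [0.6, 0, 0],
    [0.6, 0, 0],
    [0.6, 0, 0],
    [0.6, 0, 0],
    [0.6, 0, 0],
    [0.6, 0, 0],
    [0.6, 0, 0],
    [0.6, 0, 0],
    [0.6, 0, 0],
    [0.6, 0, 0],
    [0.5, 0, 0],
    [0, 0, 0]
  ],
  "angular": [
    [0, 0, 0],
    [0, 0, 0],
    [0, 0, 0],
    [0, 0, 0],
    [0, 0, 0],
    [0, 0, 0],
    [0, 0, 0],
    [0, 0, 0],
    [0, 0, 0],
    [0, 0, 0],
    [0, 0, 0],
    [0, 0, 0],
    [0, 0, 0],
    [0, 0, 0]
  ],
  "gripper": [0, 0, 0, 0, 0, 0, 0, 0, 0, 0, 0, 0, 0, 0]
}}

```text
time_s: 11.15
tool_pos: [0.5505, -0.0485, 0.0619]
tool_rot: [-180.0, -0.0, -11.8]
force: [-0.2, -0.2, 0.6]
grip_width: 0.0002
grasp_force: 0.0
```

```bash
python3 -c "
from h import *
look('s7')"
```

```text
t 11.15 tcp tray cm [ 4.86 -9.02] z 0.0619 rot [-1.7998e+02 -3.0000e-02 -1.1830e+01] F [-0.2 -0.2  0.6]
wrist lichen_chip_1 [([77.0, 160.0], 0.71, [9.97, 3.63]), ([244.0, 160.0], 0.64, [9.99, -4.96])]
wrist bare_chip_1 [([165.0, 309.0], 0.69, [0.99, 0.38])]
```

>>> {"op": "drive_tool", "data": {
  "delta_pos": [
    [0, 0, -4],
    [0, -1, -4],
    [0, -1.5, -4],
    [0, -1.5, -4],
    [0, 0, 0]
  ],
  "angular": [
    [0, 0, 0],
    [0, 0, 0],
    [0, 0, 0],
    [0, 0, 0],
    [0, 0, 0]
  ],
  "gripper": [0, 0, 0, 0, 0]
}}

```text
time_s: 11.8
tool_pos: [0.5611, -0.0056, 0.2279]
tool_rot: [-179.9, -0.6, -11.6]
force: [1.1, 0.5, 0.1]
grip_width: 0.0005
grasp_force: 0.0
```

```bash
python3 -c "
from h import *
look('s8')"
```

```text
t 11.8 tcp tray cm [ 5.02 -4.6 ] z 0.2279 rot [-179.9    -0.58  -11.59] F [1.1 0.5 0.1]
wrist lichen_chip_1 [([359.0, 136.0], 0.97, [9.81, -8.26]), ([228.0, 137.0], 0.83, [9.62, 5.28]), ([317.0, 136.0], 0.58, [9.83, -3.9])]
wrist bare_chip_1 [([279.0, 212.0], 0.89, [1.51, 0.22]), ([197.0, 218.0], 0.58, [0.77, 9.39]), ([268.0, 115.0], 0.44, [11.81, 0.99])]
```

View pics/s8_wrist.png

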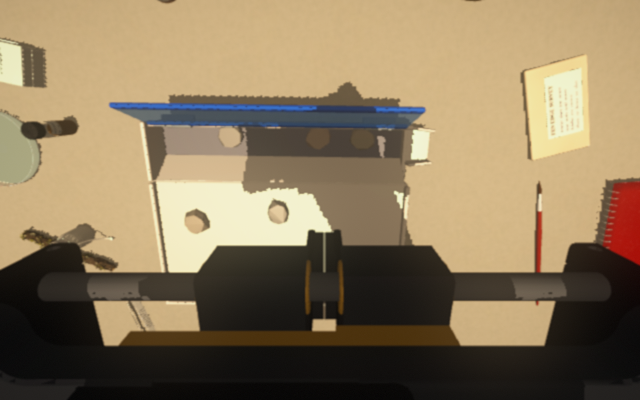

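All three lichen chips lie in the trough at (230,137), (318,137) and (362,138). Both bare chips are on the deck at (196,221) and (278,212). Next I take the fingers behind the cover.

>>> {"op": "drive_tool", "data": {
  "delta_pos": [
    [4, -1.5, 0],
    [4, -1.6, 0],
    [4, -1.5, 0],
    [0, 0, 0],
    [0, 0, 4],
    [0, 0, 4],
    [0, 0, 4],
    [0, 0, 0],
    [0, 0, 0]
  ],
  "angular": [
    [0, 0, 0],
    [0, 0, 0],
    [0, 0, 0],
    [0, 0, 0],
    [0, 0, 0],
    [0, 0, 0],
    [0, 0, 0],
    [0, 0, 0],
    [0, 0, 0]
  ],
  "gripper": [0, 0, 0, 0, 0, 0, 0, 0, 0]
}}

```text
time_s: 12.85
tool_pos: [0.6837, 0.0105, 0.1012]
tool_rot: [180.0, 0.1, -11.8]
force: [0.0, -0.3, 0.5]
grip_width: 0.0004
grasp_force: 0.0
```

```bash
python3 -c "
from h import *
look('s9',('side',))
a=cv2.imread('pics/s9_side.png')[150:310,240:470]; cv2.imwrite('pics/s9c.png',cv2.resize(a,(800,556),interpolation=cv2.INTER_CUBIC)); print(telemetry.get_obs()['qpos'])"
```

```text
t 12.85 tcp tray cm [16.67 -0.49] z 0.1012 rot [ 1.7996e+02  1.5000e-01 -1.1830e+01] F [ 0.  -0.3  0.5]
side lichen_chip_1 [([365.0, 232.0], 0.52, [5.36, -7.82])]
side bare_chip_1 [([341.0, 244.0], 0.46, [1.0, 1.31])]
[  31.13989079   36.40040977  -49.15352604   84.93770659   28.32165918
   71.39666783 -123.28648036]
```

View pics/s9c.png

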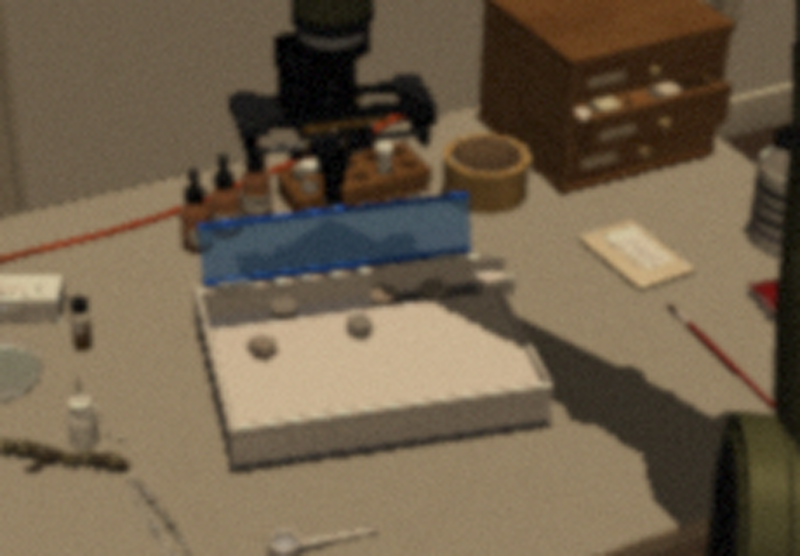

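The side view shows the fingers behind the blue cover near (335,190), clear of it and of the bottle block. I pull it over along an arc.

>>> {"op": "drive_tool", "data": {
  "delta_pos": [
    [-0.9, 0, -0.1],
    [-0.9, 0, -0.1],
    [-0.9, 0, -0.1],
    [-0.9, 0, -0.1],
    [-0.6, 0, -0.1],
    [-0.6, 0, -0.1],
    [-0.6, 0, 0.05],
    [-0.6, 0, 0.05],
    [-0.6, 0, 0.2],
    [-0.6, 0, 0.2],
    [-0.5, 0, 0.38],
    [-0.5, 0, 0.38],
    [-0.4, 0, 0.48],
    [-0.4, 0, 0.48],
    [-0.26, 0, 0.57],
    [-0.26, 0, 0.57],
    [0, 0, 0]
  ],
  "angular": [
    [0, 0, 0],
    [0, 0, 0],
    [0, 0, 0],
    [0, 0, 0],
    [0, 0, 0],
    [0, 0, 0],
    [0, 0, 0],
    [0, 0, 0],
    [0, 0, 0],
    [0, 0, 0],
    [0, 0, 0],
    [0, 0, 0],
    [0, 0, 0],
    [0, 0, 0],
    [0, 0, 0],
    [0, 0, 0],
    [0, 0, 0]
  ],
  "gripper": [0, 0, 0, 0, 0, 0, 0, 0, 0, 0, 0, 0, 0, 0, 0, 0, 0]
}}

```text
time_s: 14.7
tool_pos: [0.5906, 0.0306, 0.0731]
tool_rot: [180.0, 0.1, -11.8]
force: [0.0, -0.4, 0.8]
grip_width: 0.0002
grasp_force: 0.0
```

```bash
python3 -c "
from h import *
look('s10',('side',))
a=cv2.imread('pics/s10_side.png')[150:310,240:470]; cv2.imwrite('pics/s10c.png',cv2.resize(a,(800,556),interpolation=cv2.INTER_CUBIC))"
```

```text
t 14.7 tcp tray cm [ 7.15 -0.44] z 0.0731 rot [ 1.7997e+02  1.1000e-01 -1.1800e+01] F [ 0.  -0.4  0.8]
side lichen_chip_1 [([260.0, 244.0], 0.43, [6.58, 26.59])]
side bare_chip_1 [([342.0, 244.0], 0.43, [0.5, 1.0])]
```

View pics/s10c.png

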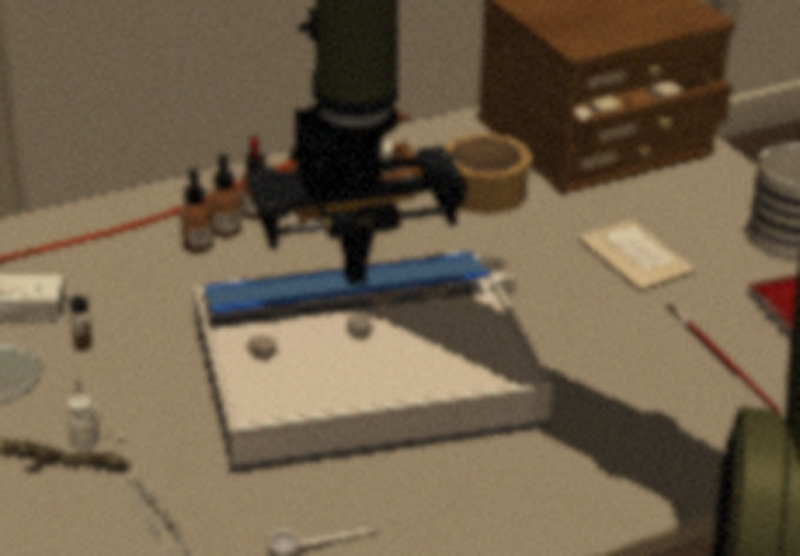

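The cover is almost down and the fingertip is on it at (355,278). I press on gently.

>>> {"op": "drive_tool", "data": {
  "delta_pos": [
    [-0.2, 0, 0.3],
    [-0.2, 0, 0.3],
    [-0.2, 0, 0.3],
    [0, 0, 0.2],
    [0, 0, 0.1],
    [0, 0, 0]
  ],
  "angular": [
    [0, 0, 0],
    [0, 0, 0],
    [0, 0, 0],
    [0, 0, 0],
    [0, 0, 0],
    [0, 0, 0]
  ],
  "gripper": [0, 0, 0, 0, 0, 0]
}}

```text
time_s: 15.45
tool_pos: [0.5856, 0.0319, 0.062]
tool_rot: [180.0, 0.0, -11.8]
force: [-0.0, 0.1, -0.3]
grip_width: 0.0001
grasp_force: 0.0
```

>>> {"op": "drive_tool", "data": {
  "delta_pos": [
    [0, 0, 0.15],
    [0, 0, 0.1],
    [0, 0, 0.1],
    [0, 0, 0]
  ],
  "angular": [
    [0, 0, 0],
    [0, 0, 0],
    [0, 0, 0],
    [0, 0, 0]
  ],
  "gripper": [0, 0, 0, 0]
}}

```text
time_s: 15.85
tool_pos: [0.586, 0.032, 0.0613]
tool_rot: [179.9, -0.0, -11.8]
force: [-6.7, -1.4, 17.6]
grip_width: 0.0001
grasp_force: 8.5
```

The tip has stopped at z = 47 mm with about 18 N, which is the height of the shut cover. I lift off and check.

>>> {"op": "drive_tool", "data": {
  "delta_pos": [
    [0, 0, -1],
    [0, 0, -4],
    [0, 0, -4.5],
    [0, 0, -4.5],
    [0, 0, -3],
    [0, 0, 0],
    [0, 0, 0]
  ],
  "angular": [
    [0, 0, 0],
    [0, 0, 0],
    [0, 0, 0],
    [0, 0, 0],
    [0, 0, 0],
    [0, 0, 0],
    [0, 0, 0]
  ],
  "gripper": [0, 0, 0, 0, 0, 0, 0]
}}

```text
time_s: 16.55
tool_pos: [0.586, 0.0319, 0.2292]
tool_rot: [180.0, -0.1, -11.8]
force: [0.7, -0.3, -0.2]
grip_width: 0.0005
grasp_force: 0.0
```

```bash
python3 -c "
from h import *
look('s11',('wrist','side'))
a=cv2.imread('pics/s11_side.png')[200:290,270:410]; b=cv2.imread('pics/s11_wrist.png')[90:270,100:450]
cv2.imwrite('pics/s11c.png',np.vstack([cv2.resize(a,(560,300)),cv2.resize(b,(560,288))]))"
```

```text
t 16.55 tcp tray cm [ 6.68 -0.41] z 0.2292 rot [ 1.7998e+02 -8.0000e-02 -1.1820e+01] F [ 0.7 -0.3 -0.2]
wrist lichen_chip_1 []
wrist bare_chip_1 [([318.0, 223.0], 0.77, [1.61, 0.12]), ([235.0, 233.0], 0.74, [0.4, 9.58])]
side lichen_chip_1 []
side bare_chip_1 []
```

View pics/s11c.png

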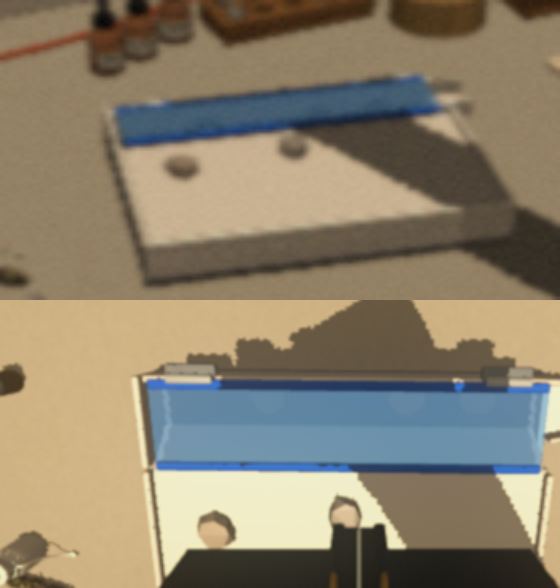

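The cover lies flat and shut over the trough, with its free edge along the deck edge, and the chips show faintly through it. Both bare chips are still on the deck, so I hand in.

```bash
python3 -c "
from cell import env
print(env.sign_off())"
```

```text
the job is handed in; nothing more can be done
None
```

The three lichen chips are in the trough under the shut cover, both bare chips are still on the deck, and the job was handed in at about 17 s of the 54 s allowed; the sign-off returned no verdict.

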